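# Fit new coin shutters into their colour-coded cradles

### The arm

A 6-joint arm with a two-finger parallel gripper is mounted at the origin on the work surface. World frame = base frame: x ahead of the robot, y to its left, z up, the work surface at z = 0. Lengths are in m, angles in degrees, forces in N, time in s.
With the tool pointing down it reaches from about 0.275 to 0.85 m from the base axis. Payload 19 kg.
Tool frame: the origin (TCP) lies on the centre line of the jaws, within the pads' length; the fingertips stand ctrl.nose_length ahead of it and the grasp point (between the pads) lies 2 mm behind it (ctrl.nose_length is the distance from the TCP to the fingertips, in m); z points along the fingers, x is the direction in which the jaws open and shut, and the axes are right-handed (so a half turn about z gives the same grasp; the last joint's range is limited). The gripper opens to 85 mm and grips with 20 to 120 N. Pads are 22 mm wide; open, the fingers measure 114 mm over their backs; the gripper's body (76 mm by 85 mm) begins 54 mm behind the grasp point. The pads swing forward as they close: fully open they stand 13 mm farther back than shut.
Start: joints at [65.203, 8.623, 82.357, -0, 89.026, -7.678], TCP at [0.169, 0.549, 0.248] pointing down, gripper open.
Joint ranges: [-160.23, 160.23], [-39.13, 120.54], [6.94, 153.29], [-79.49, 259.48], [9.18, 160.14], [-161.06, 161.06]. Speed limits (degrees/s): [108.29, 108.29, 127.2, 172.46, 172.46, 172.46].

### API

Orientations are given as a 3x3 rotation matrix whose columns are the frame's x, y, z axes.
In Python, from rig import ctrl gives the robot as it stands. The module is installed in compiled form; this text tells all that it offers.
- The arm moves only by the shell command python3 -m pendant 'ROWS' [FORCE]. ROWS is JSON, a list of rows, each an object of numbers: "x", "y", "z": the shift along the tool's x, y, z in units of 50 mm (1.0 is 50 mm); "rx", "ry", "rz": the turn, a rotation vector about the tool's x, y, z in units of 30 degrees (1.0 is 30 degrees); "gripper": the closure, from 0 (fully open) to 1 (shut). A call has exactly 8 rows; each row shifts and turns the commanded pose from where the row before left it, along the tool's axes as they then stand; what a row does not reach is not made up. A row lasts 1/8 s, in which the tool goes at most 62.5 mm and 10.7 degrees, less where a joint would pass 70% of its speed; a pose out of reach is approached as far as the arm can. A call with a number of a shift or a turn outside -1 to 1 is refused whole. A call with a gripper value outside its range is refused whole. The fingers move at their own pace and stop on an object; FORCE is the grip in N (left out, the last holds). Time passes only in rows, so rows that do not move let the fingers close, or fill a call up. It gives the time, the measured TCP pose, the force and the opening at its end, in the units of the state.
- ctrl.get_state(): the state, without advancing time (a new reading comes with each control period).
- ctrl.camera(name): name is "scene" or "top" or "wrist"; returns the picture (384x512x3 uint8, red, green, blue); there is no depth.
- ctrl.camera_model(name): a dict with "fov_y" (degrees; the focal length in pixels is half the picture's height over the tangent of half this angle, whatever the lens; pixels are square), "cx", "cy" (the principal point, pixels), "T" (4x4, takes a point from camera to world coordinates); the wrist camera has in their place "T_tool_cam" (4x4, takes a point from camera to tool coordinates, whose origin is the TCP and whose axes are the tool frame's). Camera axes: x right, y down, z forward; pixel columns grow to the right and rows downward; lengths in m; the calibration is good to about 2 mm. The wrist camera is an equidistant fisheye: a pixel r from the principal point sees the ray r / f radians off the axis. A picture is of the moment at which its call begins: read the wrist's pose just before it. camera_model takes no time and is no camera call.
- ctrl.sign_off(): hands the job in, once; it reports no verdict.
Trained networks look in the newest picture that a camera, given by its name, has taken for a name from the list of things; names that differ only in an ending like _2 or _b are one class to them, and where a whole thing is asked for, a point or a joint stands for the part that bears it (a point fixed in the world has none). Each returns a list of dicts, best first, with "p" (0 to 1); they miss things now and then, are a little off and sometimes report something else, mostly with a low value. They report only what shows in the picture. A call takes as long as a camera call. They do not tell look-alikes from the thing itself.
- ctrl.recognise(thing, camera): "position" ([x, y, z] in m, in world coordinates, good to about 4 mm: the middle of the surface that is visible of it).
- ctrl.place_of(thing, camera): "position" ([x, y, z] in m, in world coordinates, good to about 4 mm: a listed point, or the origin of a listed thing).
The state is a dict: "clock": time; "joints": joint angles; "dq": joint speeds; "joint_torque": joint torques, N m; "eef_pos": TCP position; "tool_rot": TCP orientation; "wrist_force": force on the tool from outside, world axes, zero at the start; "ft_torque": the same for the moment, N m; "finger_gap": opening from 0.0 (shut) to 1.0 (fully open).
Only numpy, scipy, OpenCV 4.12 (cv2) and the standard library are available. Lean on these libraries where they do the work, as an engineer would, in place of code of your own. Each camera call takes 0.05 s, during which the arm holds its last target. There are 200 camera calls.

### The job

Take the worn grey coin shutter out of the red cradle and lay it flat in the dark scrap tray, and set each of the three purple shutters gently down, flat inside the cradle whose rim has the colour of its labels. Leave the black shutter and the tin cup where they are.

Things in the scene. Friction and masses are not known exactly. Their poses are not given: they have to be found in the camera images.
- purple_red: New purple plastic coin shutter with red labels across both plate ends and on top of the tab: flat plate 70 (x) x 44 (y) x 8 mm thick with an upright pull tab in its middle, 34 (x) x 12 (y) mm, rising from the plate to 38 mm above the underside, the place to grip it; black coin slots beside the tab; about 45 g. Origin: centre of the underside; z up, x along the plate and the tab. Starts flat on the bench (z = 0).
- purple_yellow: New purple plastic coin shutter with yellow labels across both plate ends and on top of the tab: flat plate 70 (x) x 44 (y) x 8 mm thick with an upright pull tab in its middle, 34 (x) x 12 (y) mm, rising from the plate to 38 mm above the underside, the place to grip it; black coin slots beside the tab; about 45 g. Origin: centre of the underside; z up, x along the plate and the tab. Starts flat on the bench (z = 0).
- purple_green: New purple plastic coin shutter with green labels across both plate ends and on top of the tab: flat plate 70 (x) x 44 (y) x 8 mm thick with an upright pull tab in its middle, 34 (x) x 12 (y) mm, rising from the plate to 38 mm above the underside, the place to grip it; black coin slots beside the tab; about 45 g. Origin: centre of the underside; z up, x along the plate and the tab. Starts flat on the bench (z = 0).
- worn_shutter: Worn mid-grey coin shutter with red labels, lying in the red cradle at the start: same form as the purple ones (flat plate 70 (x) x 44 (y) x 8 mm thick with an upright pull tab in its middle, 34 (x) x 12 (y) mm, rising from the plate to 38 mm above the underside, the place to grip it; black coin slots beside the tab; about 45 g. Origin: centre of the underside; z up, x along the plate and the tab).
- black_shutter: Black coin shutter with yellow labels, another model, lying on the bench: same form and size as the purple ones (70 x 44 mm, 38 mm high, origin centre of underside). A bystander that stays where it is.
- tin_cup: Dented tin parts cup with a few brass screws, 68 mm across, 60 mm high, loose on the bench. Origin: centre of the underside. A bystander that stays where it is.
- cradle_red_floor (a point): Cradle with red rim and cream floor, fixed on the bench, 106 (x) x 80 (y) mm outside. This point is the centre of its recess floor, 6 mm above the bench; the recess is 90 (x) x 64 (y) mm and its 8 mm wide rim stands 8 mm above the floor, so a shutter lies flat only with its length along the cradle's x (either way round), with 10 mm to spare on each side. z up.
- cradle_yellow_floor (a point): Cradle with yellow rim and cream floor, fixed on the bench, 106 (x) x 80 (y) mm outside. This point is the centre of its recess floor, 6 mm above the bench; the recess is 90 (x) x 64 (y) mm and its 8 mm wide rim stands 8 mm above the floor, so a shutter lies flat only with its length along the cradle's x (either way round), with 10 mm to spare on each side. z up.
- cradle_green_floor (a point): Cradle with green rim and cream floor, fixed on the bench, 106 (x) x 80 (y) mm outside. This point is the centre of its recess floor, 6 mm above the bench; the recess is 90 (x) x 64 (y) mm and its 8 mm wide rim stands 8 mm above the floor, so a shutter lies flat only with its length along the cradle's x (either way round), with 10 mm to spare on each side. z up.
- scrap_tray_floor (a point): Dark steel scrap tray, fixed on the bench, 124 (x) x 100 (y) mm outside, walls 4 mm thick and 18 mm high, open on top. This point is the centre of its inner floor, 4 mm above the bench. A shutter fits flat in it at any yaw. z up.
There are look-alikes about, which are no part of the job. What is shaped like the purple_green but brown is not meant.

How it is judged (in metres and radians):
At the end, for the whole second after the job is handed in: Each purple shutter lies flat on the floor of the cradle of its label colour (centre within 15 mm, height 3 mm), the grey one flat on the scrap tray floor (37 mm, 4 mm); all released and at rest; black shutter and tin cup within 20 mm of their starts, cup upright (horizontal distance between purple_red and cradle_red_floor below 0.015 m and z of purple_red in the frame of cradle_red_floor between -0.003 and 0.003 m and angle between each of purple_red, purple_yellow, purple_green's own z axis and vertical below 0.08 rad and linear speed of each of purple_red, purple_yellow, purple_green, worn_shutter below 0.02 m/s and horizontal distance between purple_yellow and cradle_yellow_floor below 0.015 m and z of purple_yellow in the frame of cradle_yellow_floor between -0.003 and 0.003 m and horizontal distance between purple_green and cradle_green_floor below 0.015 m and z of purple_green in the frame of cradle_green_floor between -0.003 and 0.003 m and horizontal distance between worn_shutter and scrap_tray_floor below 0.037 m and z of worn_shutter in the frame of scrap_tray_floor between -0.004 and 0.004 m and angle between each of worn_shutter, tin_cup's own z axis and vertical below 0.1 rad and distance of each of black_shutter, tin_cup from where it was at the start of the episode below 0.02 m); the robot touches nothing.
It fails at once if the black shutter or the tin cup is moved more than 20 mm or the cup is tipped (not (distance of each of black_shutter, tin_cup from where it was at the start of the episode below 0.02 m and angle between tin_cup's own z axis and vertical below 0.1 rad)).
It fails at once if a purple shutter is dropped or slammed into its cradle (faster than 0.7 m/s within 50 mm above its floor) ((horizontal distance between purple_red and cradle_red_floor below 0.04 m and z of purple_red in the frame of cradle_red_floor below 0.05 m and linear speed of purple_red above 0.7 m/s) or (horizontal distance between purple_yellow and cradle_yellow_floor below 0.04 m and z of purple_yellow in the frame of cradle_yellow_floor below 0.05 m and linear speed of purple_yellow above 0.7 m/s) or (horizontal distance between purple_green and cradle_green_floor below 0.04 m and z of purple_green in the frame of cradle_green_floor below 0.05 m and linear speed of purple_green above 0.7 m/s)).
It also fails if it takes over 109 s, if anything falls off the work surface, if the arm or the gripper's body presses on something with over 40 N, if the wrist force passes 120 N, or if a joint passes its speed limit or range.

## Working session

There is one attempt and no reset: what is moved stays moved. The work goes in short steps, Python scripts to look and compute and a shell command to move; the robot and the scene stay as the last step left them, time stands still between calls to the robot, and variables do not carry over. Pictures are saved under pics/ and viewed, about 12 in all and at most 16, crops included, and the job is handed in when it is done.

```bash
mkdir -p pics; python3 - <<'E'
from rig import ctrl
import cv2,numpy as np
for c in ("top","scene"):
    cv2.imwrite(f"pics/{c}0.png",cv2.resize(ctrl.camera(c)[:,:,::-1],None,fx=1.5,fy=1.5,interpolation=cv2.INTER_CUBIC))
for n in "purple_red purple_yellow purple_green worn_shutter black_shutter tin_cup cradle_red_floor cradle_yellow_floor cradle_green_floor scrap_tray_floor".split():
    for r in ctrl.place_of(n,"top")[:4]: print(n,round(r["p"],2),np.round(r["position"],3))
s=ctrl.get_state();print(s,ctrl.nose_length)
m=ctrl.camera_model("top");print(m)
E
```

```text
purple_red 0.62 [ 0.482 -0.005 -0.002]
purple_yellow 0.68 [ 0.357 -0.3    0.   ]
purple_yellow 0.3 [ 0.42  -0.169 -0.002]
purple_green 0.94 [ 0.259  0.267 -0.002]
purple_green 0.6 [0.376 0.284 0.002]
purple_green 0.59 [ 0.575 -0.4    0.003]
purple_green 0.57 [ 0.359  0.417 -0.004]
worn_shutter 0.83 [ 0.607 -0.128  0.004]
black_shutter 0.86 [ 0.42  -0.171 -0.002]
black_shutter 0.56 [ 0.611 -0.131  0.006]
tin_cup 0.93 [0.456 0.147 0.003]
cradle_red_floor 0.87 [ 0.612 -0.131  0.006]
cradle_yellow_floor 0.59 [0.639 0.132 0.009]
cradle_yellow_floor 0.54 [ 0.482 -0.002 -0.006]
cradle_green_floor 0.88 [ 0.575 -0.4    0.003]
scrap_tray_floor 0.63 [0.547 0.375 0.003]
{'clock': 0.6, 'joints': array([ 6.52029192e+01,  8.62226049e+00,  8.23567779e+01, -5.23423544e-04,
        8.90257088e+01, -7.67810391e+00]), 'dq': array([ 0.03398628, -0.09490599, -0.01166819,  0.06362618,  0.01800413,
       -0.00762501]), 'joint_torque': array([-2.51048892e-03, -7.12504792e+01, -5.70883548e+01, -2.81590965e-04,
        2.00878465e-03, -3.28103147e-05]), 'eef_pos': array([0.16927019, 0.54949282, 0.24827559]), 'tool_rot': array([[ 2.94356727e-01,  9.55695619e-01, -2.64580489e-05],
       [ 9.55695616e-01, -2.94356729e-01, -7.90468975e-05],
       [-8.33328784e-05, -2.01785529e-06, -9.99999997e-01]]), 'wrist_force': array([ 0.24856147, -0.25131799,  0.52343885]), 'ft_torque': array([-0.01595013, -0.00469429,  0.01730713]), 'finger_gap': 0.9966872562411997} 0.017
{'fov_y': 53.66501663623774, 'cx': 252.1113949674975, 'cy': 191.7149072560635, 'T': array([[-0.02184258, -0.98323872,  0.18100972,  0.2637451 ],
       [-0.99967805,  0.0191416 , -0.01665536,  0.0030884 ],
       [ 0.01291138, -0.18131524, -0.98334027,  1.10067201],
       [ 0.        ,  0.        ,  0.        ,  1.        ]])}
```

View pics/top0.png

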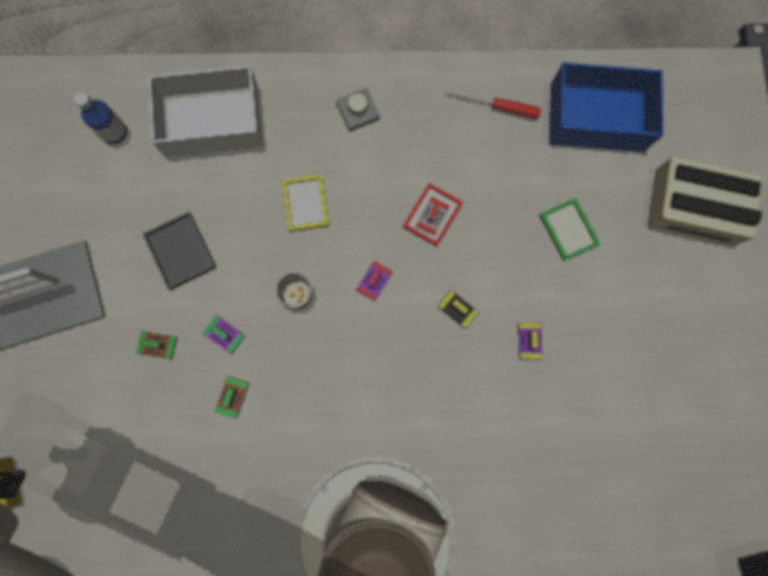

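View pics/scene0.png

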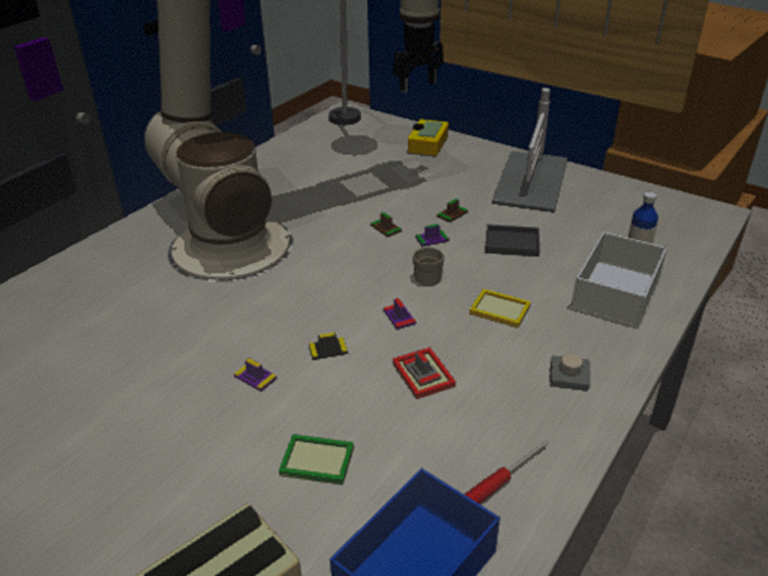

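Top picture: the purple shutters are at (223,333) green, (375,281) red and (530,341) yellow, with brown look-alikes at (156,345) and (232,397). The grey one sits in the red cradle at (433,214), the black one at (458,309), the cup at (296,293) and the tray at (180,250). The yellow and green cradles are at (306,203) and (569,229). Next I'll get the yaws by segmentation.

```bash
cat > h.py <<'E'
from rig import ctrl
import numpy as np, cv2
def world(px,z,m,shape=384):
    f=shape/2/np.tan(np.radians(m["fov_y"]/2)); px=np.atleast_2d(np.asarray(px,float))
    d=np.c_[(px[:,0]-m["cx"])/f,(px[:,1]-m["cy"])/f,np.ones(len(px))]@m["T"][:3,:3].T
    o=m["T"][:3,3]; return o[:2]+d[:,:2]*((z-o[2])/d[:,2])[:,None]
H={"red":lambda h:(h<8)|(h>168),"yellow":lambda h:(h>20)&(h<36),"green":lambda h:(h>45)&(h<85),"purple":lambda h:(h>125)&(h<160)}
def mask(hsv,col,smin=90): return (H[col](hsv[...,0].astype(int))&(hsv[...,1]>smin)&(hsv[...,2]>40)).astype(np.uint8)
def rect(p):  # metric rect: centre, sizes(long first), yaw of the long side mod 180
    (c,s,a)=cv2.minAreaRect(p.astype(np.float32)); 
    if s[0]<s[1]: a+=90; s=s[::-1]
    return np.array(c),np.array(s),(a+90)%180-90
E
python3 - <<'E'
from h import *
m=ctrl.camera_model("top"); I=ctrl.camera("top"); K=4
hsv=cv2.cvtColor(cv2.GaussianBlur(I,(3,3),0),cv2.COLOR_RGB2HSV)
def near(mk,xy,r,z):
    v,u=np.nonzero(mk); w=world(np.c_[u,v],z,m); k=np.hypot(*(w-xy).T)<r; return w[k]
for n,xy in dict(red=(.482,-.005),yellow=(.357,-.3),green=(.376,.284)).items():
    w=near(mask(hsv,n,70)|mask(hsv,"purple",60),xy,.055,.008); print("purple",n,len(w),*[np.round(q,3) for q in rect(w)])
for n,xy in dict(red=(.61,-.13),yellow=(.635,.13),green=(.575,-.4)).items():
    w=near(mask(hsv,n,70),xy,.09,.014); print("cradle",n,len(w),*[np.round(q,3) for q in rect(w)])
g=(hsv[...,2]<80)&(hsv[...,1]<90)
w=near(g,(.547,.375),.09,.018);print("tray",len(w),*[np.round(q,3) for q in rect(w)])
for p in [(151,228),(123,235),(180,234)]: print(hsv[p])
E
```

```text
purple red 296 [ 0.48  -0.007] [0.07  0.042] -32.098
purple yellow 292 [ 0.356 -0.305] [0.069 0.043] -1.491
purple green 290 [0.381 0.284] [0.068 0.043] 53.632
cradle red 522 [ 0.612 -0.126] [0.11  0.082] -31.843
cradle yellow 365 [0.64  0.128] [0.11  0.082] 7.65
cradle green 292 [ 0.576 -0.398] [0.105 0.081] 23.673
tray 717 [0.544 0.372] [0.125 0.095] 26.388
[ 25  22 141]
[ 25  20 143]
[ 27  20 141]
```

```bash
cat >> h.py <<'E'
def plan(x,y,z,yaw,n,half=False):
    """equal rows to reach a pose; yaw = yaw of the shutter's long side; nearest equivalent turn"""
    s=ctrl.get_state(); R=s["tool_rot"]; p=s["eef_pos"]; th=np.degrees(np.arctan2(R[1,0],R[0,0]))
    d=(yaw+90-th+90)%180-90
    if half: d-=180*np.sign(d)
    a=np.radians(th+d*np.arange(n)/n); c,sn=np.cos(a).sum(),np.sin(a).sum()
    # world = ux*(cos,sin)+uy*(sin,-cos) per row
    u=np.linalg.solve([[c,sn],[sn,-c]],np.array([x,y])-p[:2])
    print("n",n,"x %.3f y %.3f z %.3f rz %.3f"%(u[0]/.05,u[1]/.05,(p[2]-z)/n/.05,-d/n/30),"| at",np.round(p,4),"th %.1f"%th,"t %.1f gap %.2f"%(s["clock"],s["finger_gap"]))
E
python3 -c "
from h import *
plan(.381,.284,.2,53.6,14,True);plan(.381,.284,.2,53.6,16,True)"
```

```text
n 14 x 0.160 y 0.544 z 0.069 rz 0.260 | at [0.1693 0.5495 0.2482] th 72.9 t 0.7 gap 1.00
n 16 x 0.144 y 0.475 z 0.060 rz 0.228 | at [0.1693 0.5495 0.2482] th 72.9 t 0.7 gap 1.00
```

```bash
R='{"x":0.144,"y":0.475,"z":0.06,"rz":0.228,"gripper":0.5}'; python3 -m pendant '[{"x":0.144,"y":0.475,"z":0.06,"rz":0.228,"gripper":0.5},{"x":0.144,"y":0.475,"z":0.06,"rz":0.228,"gripper":0.5},{"x":0.144,"y":0.475,"z":0.06,"rz":0.228,"gripper":0.5},{"x":0.144,"y":0.475,"z":0.06,"rz":0.228,"gripper":0.5},{"x":0.144,"y":0.475,"z":0.06,"rz":0.228,"gripper":0.5},{"x":0.144,"y":0.475,"z":0.06,"rz":0.228,"gripper":0.5},{"x":0.144,"y":0.475,"z":0.06,"rz":0.228,"gripper":0.5},{"x":0.144,"y":0.475,"z":0.06,"rz":0.228,"gripper":0.5}]' 40
python3 -m pendant '[{"x":0.144,"y":0.475,"z":0.06,"rz":0.228,"gripper":0.5},{"x":0.144,"y":0.475,"z":0.06,"rz":0.228,"gripper":0.5},{"x":0.144,"y":0.475,"z":0.06,"rz":0.228,"gripper":0.5},{"x":0.144,"y":0.475,"z":0.06,"rz":0.228,"gripper":0.5},{"x":0.144,"y":0.475,"z":0.06,"rz":0.228,"gripper":0.5},{"x":0.144,"y":0.475,"z":0.06,"rz":0.228,"gripper":0.5},{"x":0.144,"y":0.475,"z":0.06,"rz":0.228,"gripper":0.5},{"x":0.144,"y":0.475,"z":0.06,"rz":0.228,"gripper":0.5}]'
cat >> h.py <<'E'
def wworld(px,z,st,m):
    f=192/np.tan(np.radians(m["fov_y"]/2)); px=np.atleast_2d(np.asarray(px,float)); q=px-[m["cx"],m["cy"]]; r=np.hypot(*q.T)+1e-9; t=r/f
    d=np.c_[q*(np.sin(t)/r)[:,None],np.cos(t)]
    Tw=np.eye(4);Tw[:3,:3]=st["tool_rot"];Tw[:3,3]=st["eef_pos"]; T=Tw@m["T_tool_cam"]
    d=d@T[:3,:3].T; o=T[:3,3]; return o[:2]+d[:,:2]*((z-o[2])/d[:,2])[:,None]
def wlook(col,xy,r,z,purple=False,pic=None,smin=90):
    m=ctrl.camera_model("wrist"); st=ctrl.get_state(); I=ctrl.camera("wrist")
    if pic: cv2.imwrite(pic,I[:,:,::-1])
    hsv=cv2.cvtColor(cv2.GaussianBlur(I,(3,3),0),cv2.COLOR_RGB2HSV); mk=mask(hsv,col,smin)
    if purple: mk|=mask(hsv,"purple",60)
    v,u=np.nonzero(mk); w=wworld(np.c_[u,v],z,st,m); k=np.hypot(*(w-xy).T)<r
    print(col,k.sum(),*[np.round(q,4) for q in rect(w[k])] if k.sum()>5 else "")
    return w[k]
E
python3 - <<'E'
from h import *
wlook("green",(.381,.284),.055,.008,True,"pics/w1.png")
wlook("green",(.381,.284),.055,.008,False)
for r in ctrl.place_of("purple_green","wrist")[:3]: print(r)
plan(.381,.284,.2,53.6,8); print({k:v for k,v in ctrl.camera_model("wrist").items()})
E
```

```text
green 0
green 0
{'position': [0.3591, 0.4118, 0.0009], 'p': 0.79}
{'position': [0.2573, 0.2636, -0.0025], 'p': 0.65}
n 8 x -0.821 y 0.379 z 0.121 rz -0.295 | at [0.1693 0.5495 0.2483] th 72.9 t 0.8 gap 1.00
{'fov_y': 65.70646984690485, 'cx': 253.51050865808125, 'cy': 189.58807577592708, 'T_tool_cam': array([[ 9.99999923e-01,  3.82397031e-04,  9.11429466e-05,
         7.93720909e-04],
       [-3.92905666e-04,  9.64795960e-01,  2.62999242e-01,
        -6.58213453e-02],
       [ 1.26357826e-05, -2.62999258e-01,  9.64796036e-01,
        -1.25575642e-01],
       [ 0.00000000e+00,  0.00000000e+00,  0.00000000e+00,
         1.00000000e+00]])}invalid input
invalid input
```

View pics/w1.png

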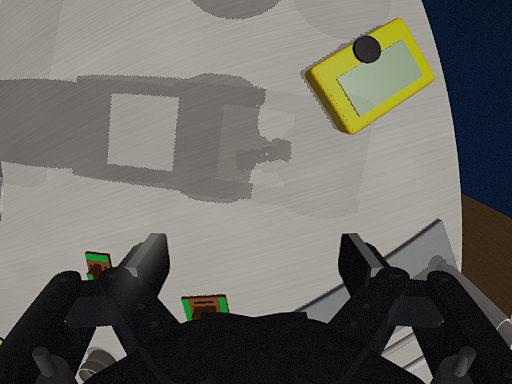

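The arm has not moved ("invalid input"), and the wrist picture shows the start view. Perhaps every key is required in each row.

```bash
python3 -m pendant '[{"x":0.144,"y":0.475,"z":0.06,"rx":0,"ry":0,"rz":0.228,"gripper":0.5},{"x":0.144,"y":0.475,"z":0.06,"rx":0,"ry":0,"rz":0.228,"gripper":0.5},{"x":0.144,"y":0.475,"z":0.06,"rx":0,"ry":0,"rz":0.228,"gripper":0.5},{"x":0.144,"y":0.475,"z":0.06,"rx":0,"ry":0,"rz":0.228,"gripper":0.5},{"x":0.144,"y":0.475,"z":0.06,"rx":0,"ry":0,"rz":0.228,"gripper":0.5},{"x":0.144,"y":0.475,"z":0.06,"rx":0,"ry":0,"rz":0.228,"gripper":0.5},{"x":0.144,"y":0.475,"z":0.06,"rx":0,"ry":0,"rz":0.228,"gripper":0.5},{"x":0.144,"y":0.475,"z":0.06,"rx":0,"ry":0,"rz":0.228,"gripper":0.5}]' 40
python3 -c "
from h import *
plan(.381,.284,.2,53.6,8)"
```

```text
clock: 1.8
eef_pos: [0.3443, 0.4706, 0.2241]
tool_rot: [[0.951, 0.308, -0.0], [0.308, -0.951, -0.0], [-0.0, 0.0, -1.0]]
wrist_force: [-0.3, -0.4, 0.2]
finger_gap: 0.499
n 8 x 0.144 y 0.472 z 0.060 rz 0.226 | at [0.3443 0.4706 0.2241] th 17.9 t 1.8 gap 0.50
```

```bash
python3 -m pendant '[{"x":0.144,"y":0.472,"z":0.06,"rx":0,"ry":0,"rz":0.226,"gripper":0.5},{"x":0.144,"y":0.472,"z":0.06,"rx":0,"ry":0,"rz":0.226,"gripper":0.5},{"x":0.144,"y":0.472,"z":0.06,"rx":0,"ry":0,"rz":0.226,"gripper":0.5},{"x":0.144,"y":0.472,"z":0.06,"rx":0,"ry":0,"rz":0.226,"gripper":0.5},{"x":0.144,"y":0.472,"z":0.06,"rx":0,"ry":0,"rz":0.226,"gripper":0.5},{"x":0.144,"y":0.472,"z":0.06,"rx":0,"ry":0,"rz":0.226,"gripper":0.5},{"x":0.144,"y":0.472,"z":0.06,"rx":0,"ry":0,"rz":0.226,"gripper":0.5},{"x":0.144,"y":0.472,"z":0.06,"rx":0,"ry":0,"rz":0.226,"gripper":0.5}]' 40
python3 - <<'E'
from h import *
wlook("green",(.381,.284),.055,.008,True,"pics/w2.png")
for r in ctrl.place_of("purple_green","wrist")[:3]: print(r)
plan(.381,.284,.03,53.6,8)
E
```

```text
clock: 2.8
eef_pos: [0.3812, 0.2839, 0.2002]
tool_rot: [[0.806, -0.592, 0.0], [-0.592, -0.806, -0.0], [0.0, 0.0, -1.0]]
wrist_force: [-0.3, 0.2, 0.1]
finger_gap: 0.5
green 2124 [0.3811 0.286 ] [0.0682 0.0437] 53.7149
{'position': [0.359, 0.413, 0.0002], 'p': 0.91}
{'position': [0.3821, 0.2877, 0.0004], 'p': 0.84}
{'position': [0.2583, 0.2643, -0.0005], 'p': 0.74}
n 8 x -0.001 y -0.002 z 0.426 rz 0.000 | at [0.3809 0.2831 0.2002] th -36.3 t 2.9 gap 0.50
```

View pics/w2.png

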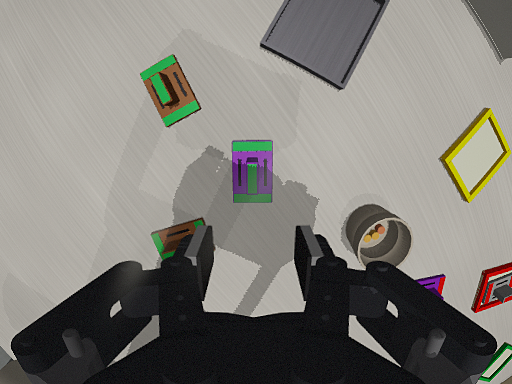

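Wrist view: the purple/green shutter is centred at (253,171) and aligned with the jaws; the measured centre is within 2 mm of the TCP. I'll descend and grip.

```bash
python3 -m pendant '[{"x":0,"y":-0.04,"z":0.6,"rx":0,"ry":0,"rz":0,"gripper":0.5},{"x":0,"y":0,"z":0.6,"rx":0,"ry":0,"rz":0,"gripper":0.5},{"x":0,"y":0,"z":0.6,"rx":0,"ry":0,"rz":0,"gripper":0.5},{"x":0,"y":0,"z":0.6,"rx":0,"ry":0,"rz":0,"gripper":0.5},{"x":0,"y":0,"z":0.6,"rx":0,"ry":0,"rz":0,"gripper":0.5},{"x":0,"y":0,"z":0.4,"rx":0,"ry":0,"rz":0,"gripper":0.5},{"x":0,"y":0,"z":0,"rx":0,"ry":0,"rz":0,"gripper":1},{"x":0,"y":0,"z":0,"rx":0,"ry":0,"rz":0,"gripper":1}]' 40
python3 -m pendant '[{"x":0,"y":0,"z":0,"rx":0,"ry":0,"rz":0,"gripper":1},{"x":0,"y":0,"z":0,"rx":0,"ry":0,"rz":0,"gripper":1},{"x":0,"y":0,"z":-0.3,"rx":0,"ry":0,"rz":0,"gripper":1},{"x":0,"y":0,"z":-0.5,"rx":0,"ry":0,"rz":0,"gripper":1},{"x":0,"y":0,"z":-0.6,"rx":0,"ry":0,"rz":0,"gripper":1},{"x":0,"y":0,"z":-0.6,"rx":0,"ry":0,"rz":0,"gripper":1},{"x":0,"y":0,"z":-0.4,"rx":0,"ry":0,"rz":0,"gripper":1},{"x":0,"y":0,"z":-0.2,"rx":0,"ry":0,"rz":0,"gripper":1}]' 40
python3 - <<'E'
from h import *
plan(.576,-.398,.16,23.7,16)
plan(.576,-.398,.16,23.7,24)
E
```

```text
clock: 3.9
eef_pos: [0.3829, 0.2867, 0.0311]
tool_rot: [[0.809, -0.588, 0.001], [-0.588, -0.809, 0.0], [0.0, -0.001, -1.0]]
wrist_force: [1.0, 0.3, -0.1]
finger_gap: 0.131
clock: 4.9
eef_pos: [0.3827, 0.2864, 0.1622]
tool_rot: [[0.808, -0.589, 0.002], [-0.589, -0.808, 0.001], [0.001, -0.002, -1.0]]
wrist_force: [0.7, 0.9, -0.8]
finger_gap: 0.133
n 16 x 0.822 y 0.365 z 0.003 rz 0.063 | at [0.3827 0.2864 0.1622] th -36.1 t 4.9 gap 0.13
n 24 x 0.549 y 0.241 z 0.002 rz 0.042 | at [0.3827 0.2864 0.1622] th -36.1 t 4.9 gap 0.13
```

```bash
python3 -m pendant '[{"x":0.822,"y":0.365,"z":0,"rx":0,"ry":0,"rz":0.063,"gripper":1},{"x":0.822,"y":0.365,"z":0,"rx":0,"ry":0,"rz":0.063,"gripper":1},{"x":0.822,"y":0.365,"z":0,"rx":0,"ry":0,"rz":0.063,"gripper":1},{"x":0.822,"y":0.365,"z":0,"rx":0,"ry":0,"rz":0.063,"gripper":1},{"x":0.822,"y":0.365,"z":0,"rx":0,"ry":0,"rz":0.063,"gripper":1},{"x":0.822,"y":0.365,"z":0,"rx":0,"ry":0,"rz":0.063,"gripper":1},{"x":0.822,"y":0.365,"z":0,"rx":0,"ry":0,"rz":0.063,"gripper":1},{"x":0.822,"y":0.365,"z":0,"rx":0,"ry":0,"rz":0.063,"gripper":1}]'
python3 -m pendant '[{"x":0.822,"y":0.365,"z":0,"rx":0,"ry":0,"rz":0.063,"gripper":1},{"x":0.822,"y":0.365,"z":0,"rx":0,"ry":0,"rz":0.063,"gripper":1},{"x":0.822,"y":0.365,"z":0,"rx":0,"ry":0,"rz":0.063,"gripper":1},{"x":0.822,"y":0.365,"z":0,"rx":0,"ry":0,"rz":0.063,"gripper":1},{"x":0.822,"y":0.365,"z":0,"rx":0,"ry":0,"rz":0.063,"gripper":1},{"x":0.822,"y":0.365,"z":0,"rx":0,"ry":0,"rz":0.063,"gripper":1},{"x":0.822,"y":0.365,"z":0,"rx":0,"ry":0,"rz":0.063,"gripper":1},{"x":0.822,"y":0.365,"z":0,"rx":0,"ry":0,"rz":0.063,"gripper":1}]'
python3 - <<'E'
from h import *
wlook("green",(.576,-.398),.09,.014,False,"pics/w3.png")
plan(.576,-.398,.1,23.7,4)
E
```

```text
clock: 5.9
eef_pos: [0.5248, -0.0445, 0.1604]
tool_rot: [[0.626, -0.78, -0.0], [-0.78, -0.626, 0.0], [-0.0, 0.0, -1.0]]
wrist_force: [-0.2, 0.2, -0.7]
finger_gap: 0.133
clock: 6.9
eef_pos: [0.5759, -0.3994, 0.1601]
tool_rot: [[0.401, -0.916, -0.001], [-0.916, -0.401, 0.0], [-0.001, 0.0, -1.0]]
wrist_force: [1.1, 0.0, -0.2]
finger_gap: 0.131
green 3416 [ 0.5601 -0.4065] [0.1439 0.079 ] 22.9118
n 4 x -0.027 y -0.017 z 0.298 rz -0.003 | at [ 0.575  -0.4044  0.1596] th -66.6 t 7.0 gap 0.13
```

View pics/w3.png

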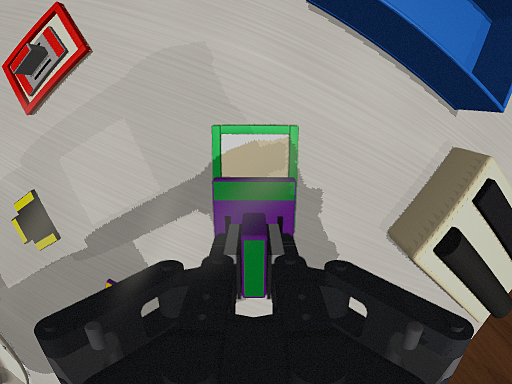

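Wrist view: the held shutter is level and hides the near half of the green cradle. The cradle's far rim corners are at (212,126) and (298,126). I'll check alignment from the far edge.

```bash
python3 - <<'E'
from h import *
m=ctrl.camera_model("wrist"); st=ctrl.get_state(); I=ctrl.camera("wrist")
st2=ctrl.get_state(); print(st["eef_pos"],st2["eef_pos"])
hsv=cv2.cvtColor(I,cv2.COLOR_RGB2HSV); mk=mask(hsv,"green")
v,u=np.nonzero(mk); k=(v<170)&(u>180)&(u<330); w=wworld(np.c_[u,v][k],.014,st,m)
a=np.radians(23.7); e=np.array([np.cos(a),np.sin(a)]); n=np.array([-e[1],e[0]])
# fine-fit yaw via minAreaRect of the visible part of the rim
c,s,y=rect(w); print(c,s,y)
far=(w@(-e) if (w.mean(0)-st["eef_pos"][:2])@e<0 else w@e); sg=-1 if (w.mean(0)-st["eef_pos"][:2])@e<0 else 1
lat=(np.percentile(w@n,.5)+np.percentile(w@n,99.5))/2
L=(np.percentile(far,99.8)-.053)*sg
print("centre",L*e+lat*n, "width",np.ptp(w@n))
plan(.576,-.398,.1,23.7,4)
E
```

```text
[ 0.57502205 -0.40439011  0.15957519] [ 0.57510374 -0.40193377  0.15938081]
[ 0.60592145 -0.38709253] [0.07906856 0.04389634] -66.72064590454102
centre [ 0.57762921 -0.39939613] width 0.07926428607241465
n 4 x -0.016 y -0.012 z 0.297 rz -0.002 | at [ 0.5751 -0.4019  0.1594] th -66.6 t 7.0 gap 0.13
```

```bash
python3 -m pendant '[{"x":0,"y":0,"z":0.45,"rx":0,"ry":0,"rz":0,"gripper":1},{"x":0,"y":0,"z":0.45,"rx":0,"ry":0,"rz":0,"gripper":1},{"x":0,"y":0,"z":0.45,"rx":0,"ry":0,"rz":0,"gripper":1},{"x":0,"y":0,"z":0.4,"rx":0,"ry":0,"rz":0,"gripper":1},{"x":0,"y":0,"z":0.3,"rx":0,"ry":0,"rz":0,"gripper":1},{"x":0,"y":0,"z":0.2,"rx":0,"ry":0,"rz":0,"gripper":1},{"x":0,"y":0,"z":0,"rx":0,"ry":0,"rz":0,"gripper":1},{"x":0,"y":0,"z":0,"rx":0,"ry":0,"rz":0,"gripper":1}]'
python3 -c "
from h import *
plan(.577,-.399,.037,23.7,1)"
```

```text
clock: 8.0
eef_pos: [0.5763, -0.3983, 0.0486]
tool_rot: [[0.402, -0.916, 0.001], [-0.916, -0.402, -0.001], [0.001, -0.0, -1.0]]
wrist_force: [-0.6, -1.0, -0.3]
finger_gap: 0.133
n 1 x 0.018 y -0.006 z 0.231 rz -0.001 | at [ 0.5763 -0.3983  0.0486] th -66.3 t 8.0 gap 0.13
```

```bash
python3 -m pendant '[{"x":0,"y":0,"z":0.1,"rx":0,"ry":0,"rz":0,"gripper":1},{"x":0,"y":0,"z":0.08,"rx":0,"ry":0,"rz":0,"gripper":1},{"x":0,"y":0,"z":0.04,"rx":0,"ry":0,"rz":0,"gripper":1},{"x":0,"y":0,"z":0,"rx":0,"ry":0,"rz":0,"gripper":1},{"x":0,"y":0,"z":0,"rx":0,"ry":0,"rz":0,"gripper":0.6},{"x":0,"y":0,"z":0,"rx":0,"ry":0,"rz":0,"gripper":0.6},{"x":0,"y":0,"z":-0.2,"rx":0,"ry":0,"rz":0,"gripper":0.6},{"x":0,"y":0,"z":-0.6,"rx":0,"ry":0,"rz":0,"gripper":0.6}]'
python3 -c "
from h import *
plan(.61,-.128,.2,-32,8)
plan(.61,-.128,.2,-32,8,True)"
```

```text
clock: 9.0
eef_pos: [0.5756, -0.3976, 0.0763]
tool_rot: [[0.402, -0.916, -0.002], [-0.916, -0.402, 0.002], [-0.002, 0.001, -1.0]]
wrist_force: [-0.8, 0.2, 0.1]
finger_gap: 0.401
n 8 x -0.702 y -0.081 z -0.309 rz 0.232 | at [ 0.5756 -0.3976  0.0763] th -66.3 t 9.0 gap 0.40
n 8 x -0.067 y -0.829 z -0.309 rz -0.518 | at [ 0.5756 -0.3976  0.0763] th -66.3 t 9.0 gap 0.40
```

```bash
python3 -m pendant '[{"x":-0.3,"y":0,"z":-0.8,"rx":0,"ry":0,"rz":0.232,"gripper":0.5},{"x":-0.76,"y":-0.081,"z":-0.5,"rx":0,"ry":0,"rz":0.232,"gripper":0.5},{"x":-0.76,"y":-0.081,"z":-0.3,"rx":0,"ry":0,"rz":0.232,"gripper":0.5},{"x":-0.76,"y":-0.081,"z":-0.3,"rx":0,"ry":0,"rz":0.232,"gripper":0.5},{"x":-0.76,"y":-0.081,"z":-0.3,"rx":0,"ry":0,"rz":0.232,"gripper":0.5},{"x":-0.76,"y":-0.081,"z":-0.27,"rx":0,"ry":0,"rz":0.232,"gripper":0.5},{"x":-0.76,"y":-0.081,"z":0,"rx":0,"ry":0,"rz":0.232,"gripper":0.5},{"x":-0.76,"y":-0.081,"z":0,"rx":0,"ry":0,"rz":0.232,"gripper":0.5}]'
python3 - <<'E'
from h import *
ctrl.camera("top")
wlook("red",(.612,-.127),.09,.014,False,"pics/w4.png")
wlook("green",(.577,-.399),.09,.014)
for r in ctrl.place_of("worn_shutter","wrist")[:3]: print(r)
for r in ctrl.place_of("purple_green","wrist")[:3]: print(r)
for r in ctrl.place_of("cradle_red_floor","wrist")[:3]: print(r)
plan(.61,-.128,.2,-32,1)
E
```

```text
clock: 10.0
eef_pos: [0.6167, -0.1276, 0.2016]
tool_rot: [[-0.533, -0.846, 0.001], [-0.846, 0.533, -0.001], [-0.0, -0.001, -1.0]]
wrist_force: [0.3, -0.2, -0.8]
finger_gap: 0.498
red 3485 [ 0.6133 -0.1266] [0.1066 0.0802] -31.7763
green 2267 [ 0.5788 -0.3961] [0.1099 0.0839] 23.5325
{'position': [0.6098, -0.1297, 0.0093], 'p': 0.83}
{'position': [0.5781, -0.3975, 0.0031], 'p': 0.94}
n 1 x 0.039 y 0.116 z 0.013 rz 0.001 | at [ 0.616  -0.1294  0.2006] th -122.0 t 10.3 gap 0.50
```

View pics/w4.png

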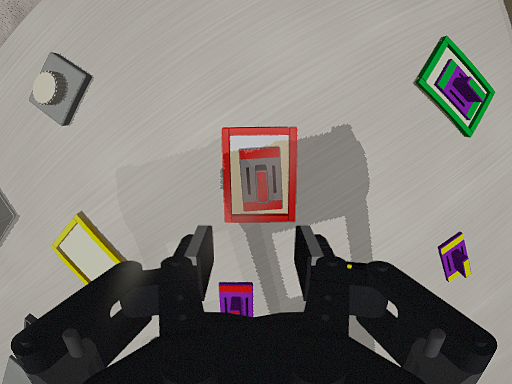

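Green is seated in its cradle at (460,90). The worn shutter is at (262,178) in the red cradle, turned a few degrees, so I'll measure it from its red end labels.

```bash
python3 - <<'E'
from h import *
m=ctrl.camera_model("wrist"); st=ctrl.get_state(); I=ctrl.camera("wrist")
hsv=cv2.cvtColor(I,cv2.COLOR_RGB2HSV); mk=mask(hsv,"red"); mk[:,:235]=0; mk[:,286:]=0; mk[:141]=0; mk[216:]=0
n,l,s,c=cv2.connectedComponentsWithStats(mk)
for i in range(1,n):
    if s[i,4]>30: print(s[i],c[i],wworld(c[i],.014,st,m))
v,u=np.nonzero(mk); print(rect(wworld(np.c_[u,v],.014,st,m)))
print(st["eef_pos"])
E
```

```text
[235 141  51  75 275] [278.73454545 188.06545455] [[ 0.58798124 -0.14332613]]
[235 148  39  12 387] [253.97157623 153.79586563] [[ 0.63412904 -0.14028609]]
[238 173  38  39 604] [255.95198675 197.35596026] [[ 0.59215462 -0.11670037]]
(array([ 0.60720319, -0.13160163]), array([0.08263941, 0.05601289]), -32.01829528808594)
[ 0.61596986 -0.12940479  0.2006401 ]
```

```bash
python3 - <<'E'
from h import *
m=ctrl.camera_model("wrist"); st=ctrl.get_state(); I=ctrl.camera("wrist")
w=wworld([(239,149),(280,146),(240,211),(282,208)],.014,st,m); print(w,w.mean(0))
cv2.imwrite("pics/w5.png",cv2.resize(I[120:230,205:315,::-1],None,fx=5,fy=5,interpolation=cv2.INTER_CUBIC))
plan(.61,-.129,.2,-33,1)
plan(*w.mean(0),.036,-34,6)
E
```

```text
[[ 0.64686019 -0.12978326]
 [ 0.62671362 -0.1682637 ]
 [ 0.58807139 -0.09343457]
 [ 0.56628774 -0.13489161]] [ 0.60698324 -0.13159328]
n 1 x 0.052 y 0.107 z 0.011 rz 0.033 | at [ 0.6159 -0.1296  0.2006] th -122.0 t 10.4 gap 0.50
n 6 x 0.022 y 0.022 z 0.549 rz 0.011 | at [ 0.6159 -0.1296  0.2006] th -122.0 t 10.4 gap 0.50
```

View pics/w5.png

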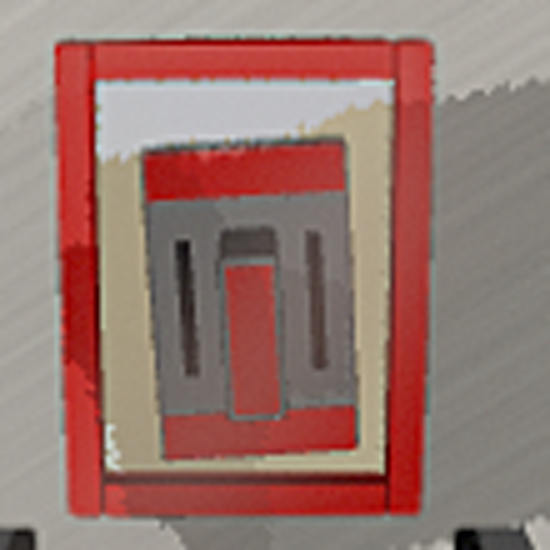

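```bash
python3 - <<'E'
from h import *
m=ctrl.camera_model("wrist"); st=ctrl.get_state()
w=wworld([(233.4,150),(274.2,148),(237,212),(276.6,209.6)],.014,st,m); print(w.mean(0))
plan(*w.mean(0),.037,-29,6)
E
```

```text
[ 0.60849359 -0.12627958]
n 6 x 0.003 y 0.027 z 0.545 rz -0.017 | at [ 0.6159 -0.1296  0.2006] th -122.0 t 10.4 gap 0.50
```

```bash
python3 -m pendant '[{"x":0.02,"y":0.16,"z":0.6,"rx":0,"ry":0,"rz":-0.1,"gripper":0.5},{"x":0,"y":0,"z":0.6,"rx":0,"ry":0,"rz":0,"gripper":0.5},{"x":0,"y":0,"z":0.6,"rx":0,"ry":0,"rz":0,"gripper":0.5},{"x":0,"y":0,"z":0.6,"rx":0,"ry":0,"rz":0,"gripper":0.5},{"x":0,"y":0,"z":0.5,"rx":0,"ry":0,"rz":0,"gripper":0.5},{"x":0,"y":0,"z":0.37,"rx":0,"ry":0,"rz":0,"gripper":0.5},{"x":0,"y":0,"z":0,"rx":0,"ry":0,"rz":0,"gripper":1},{"x":0,"y":0,"z":0,"rx":0,"ry":0,"rz":0,"gripper":1}]' 40
python3 -m pendant '[{"x":0,"y":0,"z":0,"rx":0,"ry":0,"rz":0,"gripper":1},{"x":0,"y":0,"z":0,"rx":0,"ry":0,"rz":0,"gripper":1},{"x":0,"y":0,"z":-0.3,"rx":0,"ry":0,"rz":0,"gripper":1},{"x":0,"y":0,"z":-0.5,"rx":0,"ry":0,"rz":0,"gripper":1},{"x":0,"y":0,"z":-0.6,"rx":0,"ry":0,"rz":0,"gripper":1},{"x":0,"y":0,"z":-0.6,"rx":0,"ry":0,"rz":0,"gripper":1},{"x":0,"y":0,"z":-0.4,"rx":0,"ry":0,"rz":0,"gripper":1},{"x":0,"y":0,"z":-0.2,"rx":0,"ry":0,"rz":0,"gripper":1}]' 40
python3 - <<'E'
from h import *
plan(.546,.373,.16,26.4,12)
plan(.546,.373,.16,26.4,16)
E
```

```text
clock: 11.4
eef_pos: [0.6094, -0.1257, 0.0379]
tool_rot: [[-0.485, -0.875, 0.001], [-0.875, 0.485, -0.001], [-0.0, -0.001, -1.0]]
wrist_force: [0.1, 0.9, -1.4]
finger_gap: 0.129
clock: 12.4
eef_pos: [0.6092, -0.1255, 0.1689]
tool_rot: [[-0.485, -0.875, 0.002], [-0.875, 0.485, -0.001], [-0.0, -0.002, -1.0]]
wrist_force: [0.8, 0.1, -0.6]
finger_gap: 0.13
n 12 x -0.855 y 0.164 z 0.015 rz -0.154 | at [ 0.6092 -0.1255  0.1689] th -119.0 t 12.4 gap 0.13
n 16 x -0.643 y 0.116 z 0.011 rz -0.115 | at [ 0.6092 -0.1255  0.1689] th -119.0 t 12.4 gap 0.13
```

```bash
python3 -m pendant '[{"x":-0.855,"y":0.164,"z":0,"rx":0,"ry":0,"rz":-0.154,"gripper":1},{"x":-0.855,"y":0.164,"z":0,"rx":0,"ry":0,"rz":-0.154,"gripper":1},{"x":-0.855,"y":0.164,"z":0,"rx":0,"ry":0,"rz":-0.154,"gripper":1},{"x":-0.855,"y":0.164,"z":0,"rx":0,"ry":0,"rz":-0.154,"gripper":1},{"x":-0.855,"y":0.164,"z":0,"rx":0,"ry":0,"rz":-0.154,"gripper":1},{"x":-0.855,"y":0.164,"z":0,"rx":0,"ry":0,"rz":-0.154,"gripper":1},{"x":-0.855,"y":0.164,"z":0,"rx":0,"ry":0,"rz":-0.154,"gripper":1},{"x":-0.855,"y":0.164,"z":0,"rx":0,"ry":0,"rz":-0.154,"gripper":1}]'
python3 -m pendant '[{"x":-0.855,"y":0.164,"z":0,"rx":0,"ry":0,"rz":-0.154,"gripper":1},{"x":-0.855,"y":0.164,"z":0,"rx":0,"ry":0,"rz":-0.154,"gripper":1},{"x":-0.855,"y":0.164,"z":0,"rx":0,"ry":0,"rz":-0.154,"gripper":1},{"x":-0.855,"y":0.164,"z":0,"rx":0,"ry":0,"rz":-0.154,"gripper":1},{"x":0,"y":0,"z":0,"rx":0,"ry":0,"rz":0,"gripper":1},{"x":0,"y":0,"z":0.3,"rx":0,"ry":0,"rz":0,"gripper":1},{"x":0,"y":0,"z":0.5,"rx":0,"ry":0,"rz":0,"gripper":1},{"x":0,"y":0,"z":0.3,"rx":0,"ry":0,"rz":0,"gripper":1}]'
python3 -c "
from h import *
for r in ctrl.place_of('scrap_tray_floor','top')[:2]: print(r)
plan(.546,.373,.037,26.4,4)"
```

```text
clock: 13.4
eef_pos: [0.6202, 0.2181, 0.1666]
tool_rot: [[0.141, -0.99, -0.001], [-0.99, -0.141, -0.0], [0.0, 0.001, -1.0]]
wrist_force: [0.5, -0.1, -0.2]
finger_gap: 0.13
clock: 14.4
eef_pos: [0.5454, 0.3716, 0.1095]
tool_rot: [[0.444, -0.896, -0.002], [-0.896, -0.444, -0.001], [0.0, 0.002, -1.0]]
wrist_force: [1.0, 0.3, -0.1]
finger_gap: 0.133
{'position': [0.55, 0.3752, 0.0029], 'p': 0.76}
n 4 x -0.004 y -0.008 z 0.355 rz -0.000 | at [0.5449 0.3715 0.1079] th -63.7 t 14.4 gap 0.13
```

```bash
python3 -m pendant '[{"x":0,"y":0,"z":0.5,"rx":0,"ry":0,"rz":0,"gripper":1},{"x":0,"y":0,"z":0.4,"rx":0,"ry":0,"rz":0,"gripper":1},{"x":0,"y":0,"z":0.3,"rx":0,"ry":0,"rz":0,"gripper":1},{"x":0,"y":0,"z":0.15,"rx":0,"ry":0,"rz":0,"gripper":1},{"x":0,"y":0,"z":0.05,"rx":0,"ry":0,"rz":0,"gripper":1},{"x":0,"y":0,"z":0,"rx":0,"ry":0,"rz":0,"gripper":1},{"x":0,"y":0,"z":0,"rx":0,"ry":0,"rz":0,"gripper":0.6},{"x":0,"y":0,"z":0,"rx":0,"ry":0,"rz":0,"gripper":0.6}]'
python3 -m pendant '[{"x":0,"y":0,"z":-0.3,"rx":0,"ry":0,"rz":0,"gripper":0.6},{"x":0,"y":0,"z":-0.6,"rx":0,"ry":0,"rz":0,"gripper":0.6},{"x":0,"y":0,"z":-0.8,"rx":0,"ry":0,"rz":0,"gripper":0.5},{"x":0,"y":0,"z":-0.8,"rx":0,"ry":0,"rz":0,"gripper":0.5},{"x":0.4,"y":0,"z":-0.5,"rx":0,"ry":0,"rz":0,"gripper":0.5},{"x":0.6,"y":0,"z":-0.3,"rx":0,"ry":0,"rz":0,"gripper":0.5},{"x":0.8,"y":0,"z":0,"rx":0,"ry":0,"rz":0,"gripper":0.5},{"x":0.8,"y":0,"z":0,"rx":0,"ry":0,"rz":0,"gripper":0.5}]'
python3 - <<'E'
from h import *
ctrl.camera("wrist")
for r in ctrl.place_of("worn_shutter","wrist")[:3]: print(r)
wlook("yellow",(.64,.128),.09,.014)
plan(.481,-.006,.2,-32,8)
plan(.481,-.006,.2,-32,8,True)
E
```

```text
clock: 15.45
eef_pos: [0.5456, 0.373, 0.0423]
tool_rot: [[0.445, -0.895, 0.001], [-0.895, -0.445, 0.0], [0.0, -0.001, -1.0]]
wrist_force: [-0.1, -0.6, -0.9]
finger_gap: 0.401
clock: 16.45
eef_pos: [0.6037, 0.2555, 0.2084]
tool_rot: [[0.446, -0.895, 0.001], [-0.895, -0.446, 0.0], [0.0, -0.001, -1.0]]
wrist_force: [1.3, -0.8, 0.1]
finger_gap: 0.5
{'position': [0.5498, 0.371, 0.0029], 'p': 0.91}
yellow 2314 [0.6412 0.1309] [0.1061 0.0844] 7.8485
n 8 x 0.677 y 0.330 z 0.020 rz 0.243 | at [0.604  0.255  0.2079] th -63.7 t 16.6 gap 0.50
n 8 x -0.223 y 0.846 z 0.020 rz -0.507 | at [0.604  0.255  0.2079] th -63.7 t 16.6 gap 0.50
```

```bash
python3 -m pendant '[{"x":0.677,"y":0.33,"z":0.02,"rx":0,"ry":0,"rz":0.243,"gripper":0.5},{"x":0.677,"y":0.33,"z":0.02,"rx":0,"ry":0,"rz":0.243,"gripper":0.5},{"x":0.677,"y":0.33,"z":0.02,"rx":0,"ry":0,"rz":0.243,"gripper":0.5},{"x":0.677,"y":0.33,"z":0.02,"rx":0,"ry":0,"rz":0.243,"gripper":0.5},{"x":0.677,"y":0.33,"z":0.02,"rx":0,"ry":0,"rz":0.243,"gripper":0.5},{"x":0.677,"y":0.33,"z":0.02,"rx":0,"ry":0,"rz":0.243,"gripper":0.5},{"x":0.677,"y":0.33,"z":0.02,"rx":0,"ry":0,"rz":0.243,"gripper":0.5},{"x":0.677,"y":0.33,"z":0.02,"rx":0,"ry":0,"rz":0.243,"gripper":0.5}]'
python3 - <<'E'
from h import *
ctrl.camera("top")
w=wlook("red",(.481,-.006),.055,.008,True,"pics/w6.png")
wlook("red",(.612,-.127),.09,.014)
for r in ctrl.place_of("purple_red","wrist")[:3]: print(r)
c,s,y=rect(w); plan(*c,.031,y,6)
E
```

```text
clock: 17.6
eef_pos: [0.4802, -0.005, 0.1995]
tool_rot: [[-0.531, -0.847, 0.001], [-0.847, 0.531, -0.0], [-0.0, -0.001, -1.0]]
wrist_force: [0.7, -0.6, -0.2]
finger_gap: 0.5
red 2289 [ 0.4809 -0.0071] [0.0691 0.0436] -32.4995
red 1483 [ 0.5958 -0.1158] [0.0802 0.069 ] 58.2642
{'position': [0.4818, -0.0073, -0.001], 'p': 0.91}
n 6 x 0.008 y -0.004 z 0.563 rz 0.004 | at [ 0.4811 -0.0045  0.1998] th -121.8 t 17.8 gap 0.50
```

View pics/w6.png

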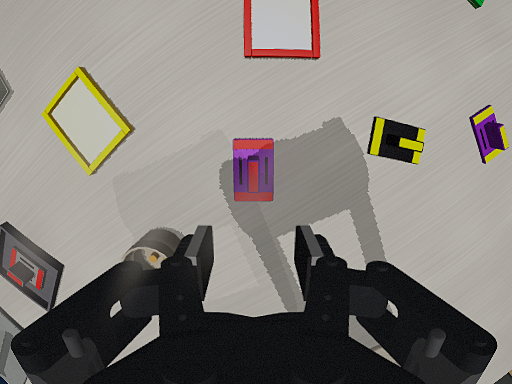

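The purple/red shutter is centred at (253,170). The worn one lies in the tray at (25,265), and the red cradle is empty at (281,25).

```bash
python3 -m pendant '[{"x":0.04,"y":-0.02,"z":0.6,"rx":0,"ry":0,"rz":0.02,"gripper":0.5},{"x":0,"y":0,"z":0.6,"rx":0,"ry":0,"rz":0,"gripper":0.5},{"x":0,"y":0,"z":0.6,"rx":0,"ry":0,"rz":0,"gripper":0.5},{"x":0,"y":0,"z":0.6,"rx":0,"ry":0,"rz":0,"gripper":0.5},{"x":0,"y":0,"z":0.6,"rx":0,"ry":0,"rz":0,"gripper":0.5},{"x":0,"y":0,"z":0.38,"rx":0,"ry":0,"rz":0,"gripper":0.5},{"x":0,"y":0,"z":0,"rx":0,"ry":0,"rz":0,"gripper":1},{"x":0,"y":0,"z":0,"rx":0,"ry":0,"rz":0,"gripper":1}]' 40
python3 -m pendant '[{"x":0,"y":0,"z":0,"rx":0,"ry":0,"rz":0,"gripper":1},{"x":0,"y":0,"z":0,"rx":0,"ry":0,"rz":0,"gripper":1},{"x":0,"y":0,"z":-0.3,"rx":0,"ry":0,"rz":0,"gripper":1},{"x":0,"y":0,"z":-0.5,"rx":0,"ry":0,"rz":0,"gripper":1},{"x":0,"y":0,"z":-0.6,"rx":0,"ry":0,"rz":0,"gripper":1},{"x":0,"y":0,"z":-0.4,"rx":0,"ry":0,"rz":0,"gripper":1},{"x":0,"y":0,"z":-0.2,"rx":0,"ry":0,"rz":0,"gripper":1},{"x":0,"y":0,"z":0,"rx":0,"ry":0,"rz":0,"gripper":1}]' 40
python3 - <<'E'
from h import *
plan(.613,-.1265,.1,-31.8,6)
E
```

```text
clock: 18.8
eef_pos: [0.4816, -0.0067, 0.0307]
tool_rot: [[-0.536, -0.844, 0.001], [-0.844, 0.536, -0.0], [-0.0, -0.001, -1.0]]
wrist_force: [0.5, -0.5, -0.7]
finger_gap: 0.133
clock: 19.8
eef_pos: [0.481, -0.0072, 0.1304]
tool_rot: [[-0.537, -0.844, 0.001], [-0.844, 0.537, -0.0], [-0.0, -0.001, -1.0]]
wrist_force: [-0.5, -0.1, -0.3]
finger_gap: 0.128
n 6 x 0.102 y -0.584 z 0.101 rz -0.004 | at [ 0.481  -0.0072  0.1304] th -122.5 t 19.8 gap 0.13
```

```bash
python3 -m pendant '[{"x":0.102,"y":-0.584,"z":0,"rx":0,"ry":0,"rz":-0.004,"gripper":1},{"x":0.102,"y":-0.584,"z":0,"rx":0,"ry":0,"rz":-0.004,"gripper":1},{"x":0.102,"y":-0.584,"z":0,"rx":0,"ry":0,"rz":-0.004,"gripper":1},{"x":0.102,"y":-0.584,"z":0.1,"rx":0,"ry":0,"rz":-0.004,"gripper":1},{"x":0.102,"y":-0.584,"z":0.2,"rx":0,"ry":0,"rz":-0.004,"gripper":1},{"x":0.102,"y":-0.584,"z":0.3,"rx":0,"ry":0,"rz":-0.004,"gripper":1},{"x":0,"y":0,"z":0.3,"rx":0,"ry":0,"rz":0,"gripper":1},{"x":0,"y":0,"z":0.3,"rx":0,"ry":0,"rz":0,"gripper":1}]'
python3 -c "
from h import *
ctrl.camera('top')
plan(.613,-.1265,.037,-31.8,1)"
```

```text
clock: 20.8
eef_pos: [0.612, -0.126, 0.0681]
tool_rot: [[-0.526, -0.85, -0.002], [-0.85, 0.526, 0.001], [0.0, 0.002, -1.0]]
wrist_force: [-0.4, 0.1, 0.5]
finger_gap: 0.129
n 1 x -0.003 y -0.039 z 0.587 rz 0.002 | at [ 0.6113 -0.1256  0.0663] th -121.8 t 20.9 gap 0.13
```

```bash
python3 -m pendant '[{"x":0,"y":-0.03,"z":0.2,"rx":0,"ry":0,"rz":0,"gripper":1},{"x":0,"y":0,"z":0.2,"rx":0,"ry":0,"rz":0,"gripper":1},{"x":0,"y":0,"z":0.12,"rx":0,"ry":0,"rz":0,"gripper":1},{"x":0,"y":0,"z":0.05,"rx":0,"ry":0,"rz":0,"gripper":1},{"x":0,"y":0,"z":0.05,"rx":0,"ry":0,"rz":0,"gripper":1},{"x":0,"y":0,"z":0,"rx":0,"ry":0,"rz":0,"gripper":1},{"x":0,"y":0,"z":0,"rx":0,"ry":0,"rz":0,"gripper":0.6},{"x":0,"y":0,"z":0,"rx":0,"ry":0,"rz":0,"gripper":0.6}]'
python3 -m pendant '[{"x":0,"y":0,"z":-0.3,"rx":0,"ry":0,"rz":0,"gripper":0.6},{"x":0,"y":0,"z":-0.6,"rx":0,"ry":0,"rz":0,"gripper":0.6},{"x":0,"y":0,"z":-0.8,"rx":0,"ry":0,"rz":0,"gripper":0.5},{"x":0,"y":0,"z":-0.8,"rx":0,"ry":0,"rz":0,"gripper":0.5},{"x":0,"y":0,"z":-0.6,"rx":0,"ry":0,"rz":0,"gripper":0.5},{"x":0,"y":0,"z":-0.2,"rx":0,"ry":0,"rz":0,"gripper":0.5},{"x":0,"y":0,"z":0,"rx":0,"ry":0,"rz":0,"gripper":0.5},{"x":0,"y":0,"z":0,"rx":0,"ry":0,"rz":0,"gripper":0.5}]'
python3 - <<'E'
from h import *
m=ctrl.camera_model("wrist");ctrl.camera("top"); ctrl.camera("wrist")
for r in ctrl.place_of("purple_red","wrist")[:2]+ctrl.place_of("cradle_red_floor","wrist")[:2]: print(r)
w=wlook("red",(.613,-.1265),.09,.014,True,"pics/w7.png")
plan(.356,-.303,.2,-1.5,8)
plan(.356,-.303,.2,-1.5,8,True)
E
```

```text
clock: 21.85
eef_pos: [0.6142, -0.1272, 0.039]
tool_rot: [[-0.526, -0.85, 0.0], [-0.85, 0.526, -0.0], [0.0, -0.0, -1.0]]
wrist_force: [0.4, -0.2, 0.0]
finger_gap: 0.399
clock: 22.85
eef_pos: [0.6137, -0.127, 0.2025]
tool_rot: [[-0.526, -0.85, -0.002], [-0.85, 0.526, 0.001], [0.001, 0.002, -1.0]]
wrist_force: [-0.3, 0.2, 0.2]
finger_gap: 0.502
{'position': [0.6119, -0.1248, 0.0042], 'p': 0.93}
{'position': [0.4211, -0.1666, 0.0003], 'p': 0.19}
red 4799 [ 0.6133 -0.1268] [0.1061 0.0801] -31.7545
n 8 x 0.629 y 0.477 z 0.008 rz -0.126 | at [ 0.6139 -0.1271  0.2032] th -121.8 t 23.1 gap 0.50
n 8 x 0.787 y -0.698 z 0.008 rz 0.624 | at [ 0.6139 -0.1271  0.2032] th -121.8 t 23.1 gap 0.50
```

View pics/w7.png

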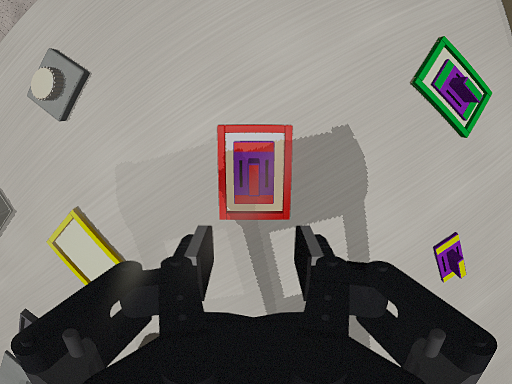

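Red is seated and centred at (254,172). Yellow is next.

```bash
python3 -m pendant '[{"x":0.629,"y":0.477,"z":0.01,"rx":0,"ry":0,"rz":-0.126,"gripper":0.5},{"x":0.629,"y":0.477,"z":0.01,"rx":0,"ry":0,"rz":-0.126,"gripper":0.5},{"x":0.629,"y":0.477,"z":0.01,"rx":0,"ry":0,"rz":-0.126,"gripper":0.5},{"x":0.629,"y":0.477,"z":0.01,"rx":0,"ry":0,"rz":-0.126,"gripper":0.5},{"x":0.629,"y":0.477,"z":0.01,"rx":0,"ry":0,"rz":-0.126,"gripper":0.5},{"x":0.629,"y":0.477,"z":0.01,"rx":0,"ry":0,"rz":-0.126,"gripper":0.5},{"x":0.629,"y":0.477,"z":0.01,"rx":0,"ry":0,"rz":-0.126,"gripper":0.5},{"x":0.629,"y":0.477,"z":0.01,"rx":0,"ry":0,"rz":-0.126,"gripper":0.5}]'
python3 - <<'E'
from h import *
ctrl.camera("top")
w=wlook("yellow",(.356,-.304),.05,.008,True,"pics/w8.png")
for r in ctrl.place_of("purple_yellow","wrist")[:3]: print(r)
c,s,y=rect(w); plan(*c,.031,y,1)
E
```

```text
clock: 24.1
eef_pos: [0.3551, -0.3037, 0.1998]
tool_rot: [[-0.024, -1.0, 0.0], [-1.0, 0.024, -0.0], [0.0, -0.0, -1.0]]
wrist_force: [0.3, -0.8, 0.4]
finger_gap: 0.501
yellow 2124 [ 0.356  -0.3053] [0.0672 0.0432] -2.0871
{'position': [0.3551, -0.3067, 0.0008], 'p': 0.9}
n 1 x 0.025 y -0.016 z 3.375 rz 0.014 | at [ 0.3552 -0.304   0.1997] th -91.7 t 24.2 gap 0.50
```

View pics/w8.png

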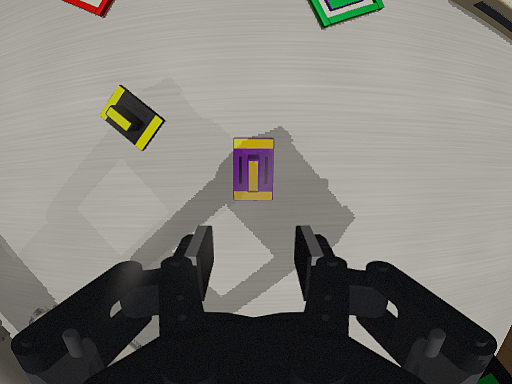

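The purple/yellow shutter is centred at (253,169), and the black one stands well clear at (133,117).

```bash
python3 -m pendant '[{"x":0.025,"y":-0.016,"z":0.6,"rx":0,"ry":0,"rz":0.014,"gripper":0.5},{"x":0,"y":0,"z":0.6,"rx":0,"ry":0,"rz":0,"gripper":0.5},{"x":0,"y":0,"z":0.6,"rx":0,"ry":0,"rz":0,"gripper":0.5},{"x":0,"y":0,"z":0.6,"rx":0,"ry":0,"rz":0,"gripper":0.5},{"x":0,"y":0,"z":0.6,"rx":0,"ry":0,"rz":0,"gripper":0.5},{"x":0,"y":0,"z":0.38,"rx":0,"ry":0,"rz":0,"gripper":0.5},{"x":0,"y":0,"z":0,"rx":0,"ry":0,"rz":0,"gripper":1},{"x":0,"y":0,"z":0,"rx":0,"ry":0,"rz":0,"gripper":1}]' 40
python3 -m pendant '[{"x":0,"y":0,"z":0,"rx":0,"ry":0,"rz":0,"gripper":1},{"x":0,"y":0,"z":0,"rx":0,"ry":0,"rz":0,"gripper":1},{"x":0,"y":0,"z":-0.3,"rx":0,"ry":0,"rz":0,"gripper":1},{"x":0,"y":0,"z":-0.5,"rx":0,"ry":0,"rz":0,"gripper":1},{"x":0,"y":0,"z":-0.6,"rx":0,"ry":0,"rz":0,"gripper":1},{"x":0,"y":0,"z":-0.6,"rx":0,"ry":0,"rz":0,"gripper":1},{"x":0,"y":0,"z":-0.4,"rx":0,"ry":0,"rz":0,"gripper":1},{"x":0,"y":0,"z":-0.2,"rx":0,"ry":0,"rz":0,"gripper":1}]' 40
python3 - <<'E'
from h import *
plan(.640,.130,.16,7.8,13)
E
```

```text
clock: 25.25
eef_pos: [0.3575, -0.3043, 0.0317]
tool_rot: [[-0.034, -0.999, 0.001], [-0.999, 0.034, -0.001], [0.001, -0.001, -1.0]]
wrist_force: [0.1, 0.9, 0.4]
finger_gap: 0.132
clock: 26.25
eef_pos: [0.3571, -0.3046, 0.1628]
tool_rot: [[-0.034, -0.999, 0.001], [-0.999, 0.034, -0.002], [0.002, -0.001, -1.0]]
wrist_force: [0.2, -0.5, -0.5]
finger_gap: 0.132
n 13 x -0.649 y -0.465 z 0.004 rz -0.025 | at [ 0.3571 -0.3046  0.1628] th -91.9 t 26.2 gap 0.13
```

```bash
python3 -m pendant '[{"x":-0.649,"y":-0.465,"z":0,"rx":0,"ry":0,"rz":-0.025,"gripper":1},{"x":-0.649,"y":-0.465,"z":0,"rx":0,"ry":0,"rz":-0.025,"gripper":1},{"x":-0.649,"y":-0.465,"z":0,"rx":0,"ry":0,"rz":-0.025,"gripper":1},{"x":-0.649,"y":-0.465,"z":0,"rx":0,"ry":0,"rz":-0.025,"gripper":1},{"x":-0.649,"y":-0.465,"z":0,"rx":0,"ry":0,"rz":-0.025,"gripper":1},{"x":-0.649,"y":-0.465,"z":0,"rx":0,"ry":0,"rz":-0.025,"gripper":1},{"x":-0.649,"y":-0.465,"z":0,"rx":0,"ry":0,"rz":-0.025,"gripper":1},{"x":-0.649,"y":-0.465,"z":0,"rx":0,"ry":0,"rz":-0.025,"gripper":1}]'
python3 -m pendant '[{"x":-0.649,"y":-0.465,"z":0,"rx":0,"ry":0,"rz":-0.025,"gripper":1},{"x":-0.649,"y":-0.465,"z":0,"rx":0,"ry":0,"rz":-0.025,"gripper":1},{"x":-0.649,"y":-0.465,"z":0,"rx":0,"ry":0,"rz":-0.025,"gripper":1},{"x":-0.649,"y":-0.465,"z":0,"rx":0,"ry":0,"rz":-0.025,"gripper":1},{"x":-0.649,"y":-0.465,"z":0,"rx":0,"ry":0,"rz":-0.025,"gripper":1},{"x":0,"y":0,"z":0,"rx":0,"ry":0,"rz":0,"gripper":1},{"x":0,"y":0,"z":0.3,"rx":0,"ry":0,"rz":0,"gripper":1},{"x":0,"y":0,"z":0.2,"rx":0,"ry":0,"rz":0,"gripper":1}]'
python3 - <<'E'
from h import *
m=ctrl.camera_model("wrist"); ctrl.camera("top"); st=ctrl.get_state(); I=ctrl.camera("wrist")
cv2.imwrite("pics/w9.png",I[:,:,::-1])
hsv=cv2.cvtColor(I,cv2.COLOR_RGB2HSV); v,u=np.nonzero(mask(hsv,"yellow"))
w=wworld(np.c_[u,v],.014,st,m); a=np.radians(7.8); e=np.array([np.cos(a),np.sin(a)]); n=np.array([-e[1],e[0]])
q=w-[.64,.13]; A,B=q@e,q@n; k=(A>.035)&(A<.07)&(abs(B)<.06)
print("fit offsets e,n:",np.percentile(A[k],99.8)-.053,(np.percentile(B[k],.5)+np.percentile(B[k],99.5))/2,np.ptp(B[k]),k.sum())
plan(.640,.130,.037,7.8,1)
E
```

```text
clock: 27.25
eef_pos: [0.5401, -0.0414, 0.1608]
tool_rot: [[0.071, -0.997, -0.0], [-0.997, -0.071, -0.0], [0.0, 0.0, -1.0]]
wrist_force: [1.0, -0.7, -0.6]
finger_gap: 0.131
clock: 28.25
eef_pos: [0.639, 0.1292, 0.1343]
tool_rot: [[0.135, -0.991, -0.001], [-0.991, -0.135, -0.0], [0.0, 0.001, -1.0]]
wrist_force: [-0.4, -0.7, -0.9]
finger_gap: 0.133
fit offsets e,n: 0.0011106820711153653 -0.0016045680207065413 0.07964011651982913 1189
n 1 x -0.011 y -0.025 z 1.940 rz -0.002 | at [0.6388 0.1293 0.134 ] th -82.2 t 28.4 gap 0.13
```

```bash
python3 -m pendant '[{"x":0,"y":-0.03,"z":0.4,"rx":0,"ry":0,"rz":0,"gripper":1},{"x":0,"y":0,"z":0.45,"rx":0,"ry":0,"rz":0,"gripper":1},{"x":0,"y":0,"z":0.4,"rx":0,"ry":0,"rz":0,"gripper":1},{"x":0,"y":0,"z":0.3,"rx":0,"ry":0,"rz":0,"gripper":1},{"x":0,"y":0,"z":0.2,"rx":0,"ry":0,"rz":0,"gripper":1},{"x":0,"y":0,"z":0.1,"rx":0,"ry":0,"rz":0,"gripper":1},{"x":0,"y":0,"z":0.03,"rx":0,"ry":0,"rz":0,"gripper":1},{"x":0,"y":0,"z":0,"rx":0,"ry":0,"rz":0,"gripper":1}]'
python3 -c "
from h import *
plan(.641,.1285,.037,7.8,1)"
```

```text
clock: 29.35
eef_pos: [0.6414, 0.1303, 0.0422]
tool_rot: [[0.136, -0.991, 0.001], [-0.991, -0.136, -0.0], [0.0, -0.001, -1.0]]
wrist_force: [0.5, -0.3, -0.8]
finger_gap: 0.131
n 1 x 0.035 y 0.013 z 0.104 rz 0.000 | at [0.6414 0.1303 0.0422] th -82.2 t 29.4 gap 0.13
```

```bash
python3 -m pendant '[{"x":0,"y":0,"z":0.05,"rx":0,"ry":0,"rz":0,"gripper":1},{"x":0,"y":0,"z":0.04,"rx":0,"ry":0,"rz":0,"gripper":1},{"x":0,"y":0,"z":0,"rx":0,"ry":0,"rz":0,"gripper":1},{"x":0,"y":0,"z":0,"rx":0,"ry":0,"rz":0,"gripper":0.6},{"x":0,"y":0,"z":0,"rx":0,"ry":0,"rz":0,"gripper":0.6},{"x":0,"y":0,"z":-0.3,"rx":0,"ry":0,"rz":0,"gripper":0.6},{"x":0,"y":0,"z":-0.6,"rx":0,"ry":0,"rz":0,"gripper":0.6},{"x":0,"y":0,"z":-0.8,"rx":0,"ry":0,"rz":0,"gripper":0.5}]'
python3 -m pendant '[{"x":0,"y":0,"z":-0.8,"rx":0,"ry":0,"rz":0,"gripper":0.5},{"x":0,"y":0,"z":-0.6,"rx":0,"ry":0,"rz":0,"gripper":0.5},{"x":0,"y":0,"z":-0.6,"rx":0,"ry":0,"rz":0,"gripper":0.5},{"x":0,"y":0.6,"z":-0.3,"rx":0,"ry":0,"rz":0,"gripper":0.5},{"x":0,"y":0.6,"z":0,"rx":0,"ry":0,"rz":0,"gripper":0.5},{"x":0,"y":0.6,"z":0,"rx":0,"ry":0,"rz":0,"gripper":0.5},{"x":0,"y":0,"z":0,"rx":0,"ry":0,"rz":0,"gripper":0.5},{"x":0,"y":0,"z":0,"rx":0,"ry":0,"rz":0,"gripper":0.5}]'
python3 - <<'E'
from h import *
I=ctrl.camera("wrist"); ctrl.camera("top"); cv2.imwrite("pics/w10.png",I[:,:,::-1])
for c in ("wrist","top"):
  for n in "purple_red purple_yellow purple_green worn_shutter black_shutter tin_cup".split():
    for r in ctrl.place_of(n,c)[:2]: print(c,n,round(r["p"],2),np.round(r["position"],3))
w=wlook("yellow",(.641,.13),.09,.014)
E
```

```text
clock: 30.35
eef_pos: [0.6409, 0.1303, 0.1236]
tool_rot: [[0.136, -0.991, -0.001], [-0.991, -0.136, -0.0], [0.0, 0.001, -1.0]]
wrist_force: [0.6, -0.3, 0.9]
finger_gap: 0.503
clock: 31.35
eef_pos: [0.5524, 0.1181, 0.2382]
tool_rot: [[0.136, -0.991, 0.001], [-0.991, -0.136, -0.0], [0.0, -0.001, -1.0]]
wrist_force: [-0.3, -0.2, -0.4]
finger_gap: 0.507
wrist purple_red 0.81 [ 0.611 -0.125  0.004]
wrist purple_yellow 0.57 [0.637 0.13  0.006]
wrist purple_yellow 0.35 [ 0.457  0.145 -0.002]
wrist purple_green 0.93 [ 0.359  0.411 -0.002]
wrist purple_green 0.6 [ 0.258  0.266 -0.002]
wrist worn_shutter 0.62 [0.548 0.373 0.005]
wrist worn_shutter 0.54 [ 0.612 -0.126  0.008]
wrist black_shutter 0.82 [ 0.42  -0.167  0.001]
wrist tin_cup 0.77 [ 0.453  0.145 -0.002]
top purple_yellow 0.41 [0.64  0.133 0.011]
top purple_green 0.85 [ 0.569 -0.402  0.008]
top purple_green 0.67 [ 0.609 -0.131  0.005]
top worn_shutter 0.41 [0.543 0.372 0.004]
top black_shutter 0.92 [ 0.421 -0.171 -0.002]
yellow 2912 [0.6414 0.1285] [0.1051 0.0802] 7.8736
```

View pics/w10.png

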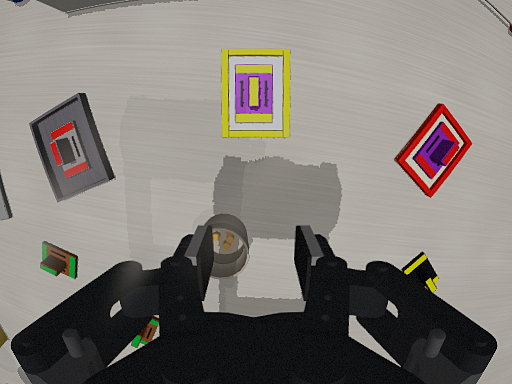

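All are seated: yellow at (254,93), red at (433,150) and worn in the tray at (70,145), with the cup and black shutter where they were. Green was seen in its cradle earlier. The arm is clear, so I'll hand in.

```bash
python3 -c "
from rig import ctrl
print(ctrl.sign_off(), ctrl.get_state()['clock'])"
```

```text
the job is handed in; nothing more can be done
the job is handed in; nothing more can be done
```

The worn grey shutter is in the scrap tray, and each purple shutter sits in the cradle of its label colour. I handed the job in at about 32 s on the robot clock; the sign-off gives no verdict.

**Last checks:**
- **Purple shutters:** the wrist pictures show all three flat in their recesses. Red and yellow are within about 5 mm of their cradle centres. Green was within about 2 mm in the wrist view after placing, and about 9 mm in the final top view.
- **Worn shutter:** the final wrist view puts it about 2 mm from my measured tray centre, flat. It was let go about 5 mm higher than planned.
- **Black shutter and tin cup:** both were found within about 4 mm of their starting places, which is within detector noise. The cup is upright.

**What disagreed or failed:**
- The first two move calls were refused because each row needs every key. The arm did not move on those.
- In the final top view, the network missed the tin cup and purple_red, and named an object at the red cradle "purple_green". The final wrist view also listed the brown look-alikes as purple_green, and the cup and the red shutter as weak second guesses for other names. In each case the wrist pictures showed which object it really was.

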